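# Unbolt the supply chest and fetch the stapler

### The arm

A 7-joint arm with a two-finger parallel gripper is mounted at the origin on the work surface. World frame = base frame: x ahead of the robot, y to its left, z up, the work surface at z = 0. Lengths are in m, angles in rad, forces in N, time in s.
With the tool pointing down it reaches from about 0.425 to 0.95 m from the base axis. Payload 16.7 kg.
Tool frame: the origin (TCP) lies midway between the tips of the shut fingers; the grasp point (between the pads) lies 19 mm behind it (r.grip_point_offset is the z of the grasp point in the tool frame, in m); z points along the fingers, y is the line along which they close (so a half turn about z gives the same grasp; the last joint's range is limited). The gripper opens to 94 mm and grips with 3 to 60 N. Pads are 16 mm wide; open, the fingers measure 119 mm over their backs; the gripper's body (75 mm by 177 mm) begins 78 mm behind the grasp point.
Start: joints at [-1.431, 0.426, 0.074, 1.606, -0.034, 1.111, -0.067], TCP at [0.193, 0.647, 0.205] pointing down, gripper open.
Joint ranges: [-2.85, 2.85], [-0.5, 2.14], [-1.23, 1.37], [0.21, 2.46], [-1.02, 4.16], [0.16, 2.05], [-2.73, 2.73]. Speed limits (rad/s): [1.89, 1.89, 2.39, 2.39, 3.01, 3.01, 3.01].

### API

Orientations are given as a rotation vector (axis times angle).
In Python, from plant import r gives the robot as it stands.
- The arm moves only by the tool send_rows, never from a script. Its argument "rows" is a list of rows, each an object of numbers: "dx", "dy", "dz": the shift along the tool's x, y, z in cm; "spin": the turn about the tool's z in degrees; "hand": the opening, from 0 (shut) to 1 (fully open). In form: [{"dx": .., "dy": .., "dz": .., "spin": .., "hand": ..}, ...]. A call has 1 to 12 rows; each row shifts and turns the commanded pose from where the row before left it, along the tool's axes as they then stand; what a row does not reach is not made up. A row lasts 1/10 s, in which the tool goes at most 50 mm and 8.59 degrees, less where a joint would pass 70% of its speed; a pose out of reach is approached as far as the arm can. A call is refused whole if a number of a shift passes 5 or a number of a turn 8.59, either way. A call with a gripper value outside its range is refused whole. The fingers move at their own pace and stop on an object; the grip force is fixed at half the most. Time passes only in rows, so rows that do not move let the fingers close. It gives the time, the measured TCP pose, the force, the opening and the grip force at its end, in the units of the state.
- r.get_state(): the state, without advancing time (a new reading comes with each control period).
- r.read_camera(name): name is "scene" or "top" or "wrist"; returns a dict with "img" (400x640x3 uint8, red, green, blue), "vfov" (degrees; the focal length in pixels is half the picture's height over the tangent of half this angle, whatever the lens; pixels are square), "cx", "cy" (the principal point, pixels), "pose" (4x4, takes a point from camera to world coordinates). Camera axes: x right, y up, looking along -z (the intrinsics and any distortion apply to the point x, -y, -z); pixel columns grow to the right and rows downward; lengths in m; the calibration is good to about 2 mm. A picture is of the moment at which its call begins. There is no depth.
- r.finish_job(): hands the job in; it is judged then, once.
Trained networks look in the newest picture that a camera, given by its name, has taken for a name from the list of things; names that differ only in an ending like _2 or _b are one class to them, and where a whole thing is asked for, a point or a joint stands for the part that bears it (a point fixed in the world has none). Each returns a list of dicts, best first, with "confidence" (0 to 1); they miss things now and then, are a little off and sometimes report something else, mostly with a low value. They report only what shows in the picture. A call takes as long as a camera call.
- r.search_frame(query, camera): "box" ([left, top, width, height] in pixels, round what is visible of it).
- r.cut_out(query, camera): "region" (400x640 bool, what is visible of it) and "box" ([left, top, width, height] in pixels, round what is visible of it).
- r.spot_point(query, camera): "xy" ([column, row] in pixels: a listed point, or the origin of a listed thing).
The state is a dict: "t": time; "joints": joint angles; "dq": joint speeds; "tau": joint torques, N m; "ee_pos": TCP position; "orientation": TCP orientation; "ft_force": force on the tool from outside, world axes, zero at the start; "ft_torque": the same for the moment, N m; "opening": opening from 0.0 (shut) to 1.0 (fully open); "grip_force": force on a finger pad.
Only numpy, scipy, OpenCV 4.12 (cv2) and the standard library are available. Lean on these libraries where they do the work, as an engineer would, in place of code of your own. Each camera call takes 0.05 s, during which the arm holds its last target. There are 200 camera calls.

### The job

Draw the bolt of the grey supply chest fully back and slide the lid it was holding fully open, over its neighbour. Take out the stapler and stand it upright on its base in the middle of the grey rubber mat, lined up with the mat's long side. Then push that lid fully shut again; leave the bolt drawn back, the other lid shut and everything else, including the carton of staples in the chest, where it is.

Things in the scene. Friction and masses are not known exactly. Their poses are not given: they have to be found in the camera images.
- chest: Grey steel supply chest fixed on the table left or right of the robot's centre line, turned up to 0.28 rad. 200 mm (x) by 375 mm (y), tracks' top at z 108 mm. Origin: centre of its underside, on the table; front is -x, y to its left seen from the robot, z up. Two flat aluminium lids, 174 x 186 x 8 mm, run along y on a double track: the bolted one on the upper track, over the +y bay.
- bay (a point): Floor centre of the chest's +y bay, under the bolted lid: chest x 0, y +90 mm, z 30 mm. The bay is 160 mm (x) by 170 mm (y), open on top when the lid is open, 55 mm deep to the walls' top and 78 mm to the tracks' top (z 108 mm).
- bolt (a joint): Steel slide bolt on the chest's front, at chest y +40 mm; its tongue, 16 mm wide, lies between two steel lugs (22 mm tall) on the upper lid's front edge. 0 = home, 0.040 m = fully drawn back, out towards chest -x. The lid is free beyond 0.027 m. Starts at 0 to 8 mm. About 2.5 N to slide; stays where left.
- bolt_grip (a point): In the bolt's upright fin, which is 30 mm long (chest x), 16 mm wide (y), 30 mm tall: 10 mm below its top, 20 mm above the bar, 34 mm above the ledge that carries it (ledge x -190 to -100, y 10 to 70 mm). At chest x -120 mm minus joint value, y +40, z 142 mm. A strap (chest x -99 to -91 mm, top z 127 mm) bridges the bar ahead of the fin.
- lid (a joint): Upper lid (top face z 104 mm), held by the bolt. 0 = shut over the +y bay; opens along chest -y, over its neighbour, to 0.170 m = fully open. About 3 N to slide plus slight damping; stays where left.
- lid_grip (a point): In the upper lid's black grip rib, 90 mm long (chest x), 16 mm wide (y), 32 mm tall: at mid-length, 14 mm below the rib's top and 18 mm above the lid's top face. At chest x +10 mm, y +85 mm minus joint value, z 122 mm.
- neighbour (a joint): Lower lid (top z 94 mm) over the other, -y bay, flat with a flush black finger strip. 0 = shut (its start); would slide along chest +y to 0.165 m. To stay shut.
- stapler: Black stapler, loose, standing in the +y bay, lengthwise along chest x within 0.15 rad, 33 mm left or right of the bay's centre. 112 mm long (x), base 34 mm wide, 60 mm tall; its arm, 34 to 60 mm above the base, is 26 mm wide with flat sides, 108 mm long: grip it there, across, from above. Origin: centre of its underside; z up. 0.2 to 0.45 kg.
- staple_box: Small cardboard carton of staples, 80 mm (x) x 28 mm (y) x 34 mm tall, loose, beside the stapler in the same bay, their centres 60 to 72 mm apart across the bay. Origin: centre of its underside. To be left in its place.
- mat: Plain grey rubber mat fixed to the table, on the other side of the robot's centre line from the chest, turned up to 0.35 rad: 190 mm (x, its long side) x 130 mm (y) x 4 mm. Origin: centre of its underside, on the table; its top is 4 mm higher.
- tape_roll: Bystander: cardboard-coloured roll of tape, 104 mm across, 48 mm high, on the table at the robot's left. Origin: centre of its underside.
- band_jar: Bystander: jar with a lid, 72 mm across, 100 mm high, on the table at the robot's right. Origin: centre of its underside.

How it is judged:
On the way, in this order (a step that is already met when the one before it is completed fails the run):
1. the bolt is drawn back clear of the lid, which is still shut (value of joint bolt above 0.032 m and value of joint lid below 0.008 m), for 0.1 s.
2. the bolted lid is slid open over its neighbour (value of joint lid above 0.145 m), for 0.2 s.
3. the stapler stands released in the middle of the mat (x of stapler in the frame of mat between -0.03 and 0.03 m and y of stapler in the frame of mat between -0.025 and 0.025 m and z of stapler in the frame of mat below 0.01 m and contact force between stapler and the fingers below 0.1 N), for 0.2 s.
At the end, for the whole second after the job is handed in: Both lids shut within 10 mm, bolt drawn back over 27 mm; the stapler stands upright at rest on the mat, centred within 30 mm along and 25 mm across the mat, its length within 0.26 rad of the mat's long side, either way round (value of joint each of lid, neighbour below 0.01 m and value of joint bolt above 0.027 m and x of stapler in the frame of mat between -0.03 and 0.03 m and y of stapler in the frame of mat between -0.025 and 0.025 m and z of stapler in the frame of mat below 0.01 m and angle between stapler's own z axis and vertical below 0.1 rad and angle between the x axis of stapler and the x axis of mat, either way round below 0.26 rad and linear speed of stapler below 0.02 m/s); the robot touches nothing.
It fails at once if the carton of staples is shifted by more than 25 mm (distance of staple_box from where it was at the start of the episode above 0.025 m).
It fails at once if the tape roll is shifted by more than 25 mm (distance of tape_roll from where it was at the start of the episode above 0.025 m).
It fails at once if the jar is shifted by more than 25 mm (distance of band_jar from where it was at the start of the episode above 0.025 m).
It also fails if it takes over 69 s, if anything falls off the work surface, if the arm or the gripper's body presses on something with over 40 N, if the wrist force passes 120 N, or if a joint passes its speed limit or range.

## Working session

There is one attempt and no reset: what is moved stays moved. The work goes in short steps, Python scripts to look and compute and a tool call to move; the robot and the scene stay as the last step left them, time stands still between calls to the robot, and variables do not carry over. Pictures are saved under pics/ and viewed, at most 10 in all, crops included, and the job is handed in when it is done.

Besides the shell and the picture viewer there is one more tool, called after "Emit:" by a JSON object that holds its "name" and its "arguments", one argument or row to a line. send_rows: Moves the arm, as the interface text tells. Its arguments: {"type":"object","properties":{"rows":{"type":"array","items":{"type":"object","properties":{"dx":{"type":"number"},"dy":{"type":"number"},"dz":{"type":"number"},"spin":{"type":"number"},"hand":{"type":"number"}}}}},"required":["rows"]}

```bash
ls; mkdir -p pics; cat > h.py <<'E'
import numpy as np, cv2
from plant import r
from scipy.spatial.transform import Rotation as R
def ray(c,uv):
    f=200/np.tan(np.radians(c['vfov'])/2); u,v=uv
    d=np.array([(u-c['cx'])/f,-(v-c['cy'])/f,-1.]); P=c['pose']
    return P[:3,3],P[:3,:3]@d
def at_z(c,uv,z):
    o,d=ray(c,uv); return o+d*(z-o[2])/d[2]
def proj(c,p):
    f=200/np.tan(np.radians(c['vfov'])/2); q=np.linalg.inv(c['pose'])@np.append(p,1)
    return np.array([c['cx']+f*q[0]/-q[2], c['cy']-f*q[1]/-q[2]])
def save(c,n): cv2.imwrite('pics/'+n,c['img'][:,:,::-1])
E
python3 - <<'E'
from h import *
np.set_printoptions(precision=4,suppress=True)
for n in ['top','scene']:
    c=r.read_camera(n); save(c,n+'0.png'); print(n,{k:v for k,v in c.items() if k!='img'})
    for q,z in [('bolt_grip',.142),('lid_grip',.122),('chest',0),('mat',.0),('tape_roll',0),('band_jar',0)]:
        s=r.spot_point(q,n)
        for k in s[:2]: print(q,k['confidence'],k['xy'],at_z(c,k['xy'],z))
    for q in ['chest','mat']:
        s=r.cut_out(q,n)
        for k in s[:1]:
            m=k['region'].astype(np.uint8); cs=max(cv2.findContours(m,0,2)[0],key=cv2.contourArea)
            print(q,k['confidence'],k['box'],cv2.minAreaRect(cs),[at_z(c,p,.004 if q=='mat' else .108)[:2] for p in cv2.boxPoints(cv2.minAreaRect(cs))])
s=r.get_state();print(s)
E
```

```text
pics
top {'vfov': 44.664552453949284, 'cx': 319.71262302989027, 'cy': 209.04705225265678, 'pose': array([[ 0.0153,  0.9835, -0.1805,  0.2059],
       [-0.9999,  0.0163,  0.0037,  0.018 ],
       [ 0.0065,  0.1804,  0.9836,  1.9329],
       [ 0.    ,  0.    ,  0.    ,  1.    ]])}
bolt_grip 0.65 [267.6, 230.1] [0.4519 0.2033 0.142 ]
lid_grip 0.64 [250.9, 202.1] [0.5605 0.2723 0.122 ]
mat 0.73 [363.7, 209.0] [ 0.5636 -0.1668  0.    ]
tape_roll 0.7 [197.3, 210.6] [0.546  0.5037 0.    ]
band_jar 0.6 [459.8, 236.6] [ 0.4576 -0.5515  0.    ]
chest 0.97 [224.6, 167.9, 102.5, 83.4] ((276.0694274902344, 211.80889892578125), (75.0849838256836, 98.70457458496094), 80.90972137451172) [array([0.638 , 0.3907]), array([0.7064, 0.017 ]), array([ 0.4187, -0.0321]), array([0.3543, 0.3317])]
mat 0.55 [350.0, 185.3, 32.0, 45.7] ((367.0, 208.0), (46.0, 32.0), 90.0) [array([ 0.6613, -0.1148]), array([ 0.6635, -0.2451]), array([ 0.4747, -0.2435]), array([ 0.4726, -0.1156])]
scene {'vfov': 57.13775366154495, 'cx': 321.62837804410805, 'cy': 199.17014023292134, 'pose': array([[-0.2623, -0.8323,  0.4883,  1.182
[... 792 characters left out ...]
035156, 210.6999969482422), (32.8876838684082, 46.80170822143555), 18.434947967529297) [array([ 0.6671, -0.2397]), array([ 0.4629, -0.2548]), array([ 0.4764, -0.1169]), array([ 0.6766, -0.1113])]
{'t': 0.9, 'joints': array([-1.4305,  0.426 ,  0.0739,  1.606 , -0.0341,  1.1108, -0.0671]), 'dq': array([-0.0017, -0.0012, -0.0016,  0.0025,  0.0004,  0.0003,  0.0009]), 'tau': array([ -0.0012, -93.5537,   3.6637, -45.4544,  -0.0488,   0.0132,
         0.0001]), 'ee_pos': array([0.1929, 0.6468, 0.2055]), 'orientation': array([-0.4537, -3.1086, -0.0001]), 'ft_force': array([-0.4659,  0.0846,  0.4388]), 'ft_torque': array([ 0.004 , -0.0097,  0.0177]), 'grip_force': 0.0, 'opening': 0.9969848446056462}
```

```bash
python3 - <<'E'
import cv2
a=cv2.imread('pics/top0.png')[130:290,170:490]; b=cv2.imread('pics/scene0.png')[130:290,180:500]
cv2.imwrite('pics/v1.png',cv2.resize(cv2.vconcat([a,b]),None,fx=1.87,fy=1.87,interpolation=cv2.INTER_CUBIC))
E
```

```text
(no output)
```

View pics/v1.png

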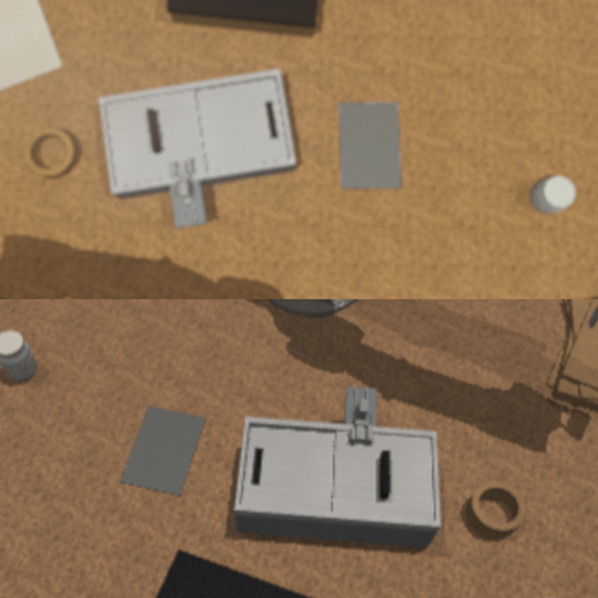

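Emit:
{"name": "send_rows", "arguments": {
  "rows": [
    {"dz": -3,"spin": -6.9},
    {"dz": -3,"spin": -6.9},
    {"dz": -3,"spin": -6.9},
    {"dz": -3,"spin": -6.9}
  ]
}}

```text
$.rows[0]: bad value
```

Emit:
{"name": "send_rows", "arguments": {
  "rows": [
    {"dx": -2,"dy": -4.25},
    {"dx": -2,"dy": -4.25},
    {"dx": -2,"dy": -4.25},
    {"dx": -2,"dy": -4.25},
    {"dx": -2,"dy": -4.25},
    {"dx": -2,"dy": -4.25},
    {"dx": -2,"dy": -4.25},
    {"dx": -2,"dy": -4.25},
    {"dx": -2,"dy": -4.25},
    {"dx": -2,"dy": -4.25},
    {"dx": -2,"dy": -4.25},
    {}
  ]
}}

```text
$.rows[0]: bad value
```

```bash
cat >> h.py <<'E'
np.set_printoptions(precision=4,suppress=True)
def st():
    s=r.get_state(); M=R.from_rotvec(s['orientation']).as_matrix()
    print('t',round(s['t'],2),'tcp',s['ee_pos'],'theta',np.degrees(np.arctan2(M[1,1],M[0,1])),'open',s['opening'],'gf',s['grip_force'],'F',s['ft_force']); return s,M
def goto(p,th=None):
    "cm shift in tool axes; th = wanted world angle of tool y (deg)"
    s,M=st(); a=np.degrees(np.arctan2(M[1,1],M[0,1]))
    sp=0
    if th is not None:
        sp=(a-th+90)%180-90; M=M@R.from_euler('z',sp,degrees=True).as_matrix()
    print('spin',round(sp,2),'then shift cm',100*M.T@(np.array(p)-s['ee_pos']))
E
python3 - <<'E'
from h import *
st()
c=r.read_camera('wrist'); save(c,'w1.png'); print(c['pose'],c['vfov'])
for q,z in [('bolt_grip',.142),('lid_grip',.122),('chest',0)]:
    for k in r.spot_point(q,'wrist')[:2]: print(q,k['confidence'],k['xy'],at_z(c,k['xy'],z))
E
```

```text
t 0.9 tcp [0.1929 0.6468 0.2055] theta 73.39150766575527 open 0.9969848446056462 gf 0.0 F [-0.4659  0.0846  0.4388]
[[ 0.2868 -0.9292 -0.2331  0.1249]
 [ 0.958   0.2782  0.0699  0.6671]
 [-0.0001 -0.2433  0.9699  0.3853]
 [ 0.      0.      0.      1.    ]] 65.67304411917063
```

View pics/w1.png

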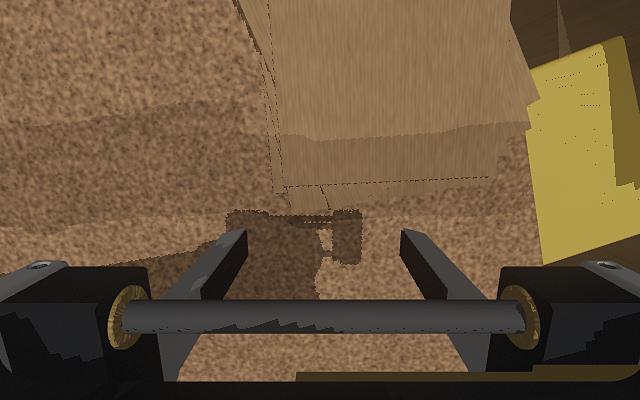

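Emit:
{"name": "send_rows", "arguments": {
  "rows": [
    {"dx": 0,"dy": 0,"dz": -3,"spin": -6.9,"hand": 1},
    {"dx": 0,"dy": 0,"dz": -3,"spin": -6.9,"hand": 1},
    {"dx": 0,"dy": 0,"dz": -3,"spin": -6.9,"hand": 1},
    {"dx": 0,"dy": 0,"dz": -3,"spin": -6.9,"hand": 1}
  ]
}}

```text
t: 1.5
ee_pos: [0.1929, 0.6466, 0.3268]
orientation: [-0.308, 3.126, -0.0]
ft_force: [0.9, 0.2, 0.2]
opening: 1.0
grip_force: 0.0
```

Emit:
{"name": "send_rows", "arguments": {
  "rows": [
    {"dx": -2.35,"dy": -3.9,"dz": 0,"spin": 0,"hand": 1},
    {"dx": -2.35,"dy": -3.9,"dz": 0,"spin": 0,"hand": 1},
    {"dx": -2.35,"dy": -3.9,"dz": 0,"spin": 0,"hand": 1},
    {"dx": -2.35,"dy": -3.9,"dz": 0,"spin": 0,"hand": 1},
    {"dx": -2.35,"dy": -3.9,"dz": 0,"spin": 0,"hand": 1},
    {"dx": -2.35,"dy": -3.9,"dz": 0,"spin": 0,"hand": 1},
    {"dx": -2.35,"dy": -3.9,"dz": 0,"spin": 0,"hand": 1},
    {"dx": -2.35,"dy": -3.9,"dz": 0,"spin": 0,"hand": 1},
    {"dx": -2.35,"dy": -3.9,"dz": 0,"spin": 0,"hand": 1},
    {"dx": -2.35,"dy": -3.9,"dz": 0,"spin": 0,"hand": 1},
    {"dx": -2.35,"dy": -3.9,"dz": 0,"spin": 0,"hand": 1},
    {"dx": -2.35,"dy": -3.9,"dz": 0,"spin": 0,"hand": 1}
  ]
}}

```text
t: 2.7
ee_pos: [0.56, 0.2396, 0.3258]
orientation: [-0.301, 3.127, 0.0]
ft_force: [0.5, 1.8, 0.7]
opening: 1.001
grip_force: 0.0
```

```bash

python3 - <<'E'
from h import *
st()
c=r.read_camera('wrist'); save(c,'w2.png'); np.save('w2pose.npy',c['pose']); print(c['pose'],c['vfov'],c['cx'],c['cy'])
for q,z in [('bolt_grip',.142),('lid_grip',.122),('chest',0)]:
    for k in r.spot_point(q,'wrist')[:2]: print(q,k['confidence'],k['xy'],at_z(c,k['xy'],z))
E
```

```text
t 2.7 tcp [0.56   0.2396 0.3258] theta 101.00061612693415 open 1.0012694116049226 gf 0.0 F [0.532  1.795  0.6834]
[[-0.1898 -0.9522 -0.2393  0.4902]
 [ 0.9818 -0.184  -0.0465  0.2263]
 [ 0.0003 -0.2438  0.9698  0.5055]
 [ 0.      0.      0.      1.    ]] 65.67304411917063 323.4543089346254 202.4915497460711
bolt_grip 0.82 [308.2, 82.7] [0.4494 0.2014 0.142 ]
bolt_grip 0.49 [481.6, 187.1] [0.5254 0.4257 0.142 ]
lid_grip 0.72 [344.3, 191.4] [0.5656 0.2679 0.122 ]
chest 0.61 [284.1, 172.4] [0.5772 0.1775 0.    ]
```

View pics/w2.png

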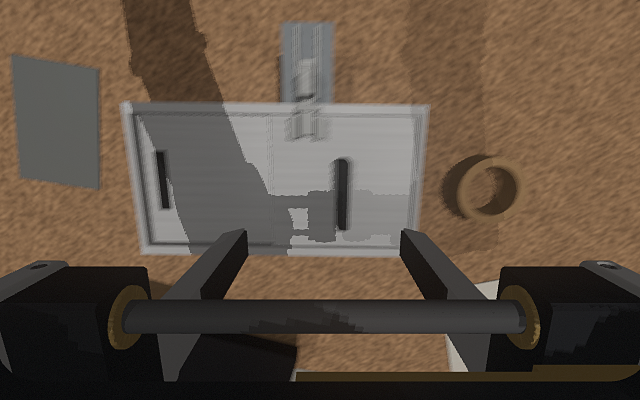

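```bash

python3 - <<'E'
from h import *
st()
c=r.read_camera('wrist'); save(c,'w3.png')
for q,z in [('bolt_grip',.142),('lid_grip',.122)]:
    for k in r.spot_point(q,'wrist')[:1]: print(q,k['confidence'],k['xy'],at_z(c,k['xy'],z))
for q in ['mat','lid_grip','bolt_grip']:
  for k in r.cut_out(q,'wrist')[:1]: 
    m=k['region'].astype(np.uint8); cs=max(cv2.findContours(m,0,2)[0],key=cv2.contourArea)
    cs=cv2.approxPolyDP(cs,4,True)[:,0]
    print(q,k['confidence'],k['box'],[(tuple(p),at_z(c,p,.004 if q=='mat' else .108)[:2]) for p in cs])
print([at_z(c,p,.108)[:2] for p in [(122,103),(430,104),(422,256),(145,254)]])
im=c['img'][:,:,::-1][0:270,0:540]; 
cv2.imwrite('pics/w3z.png',cv2.resize(im,None,fx=1.48,fy=1.48,interpolation=cv2.INTER_CUBIC))
E
```

```text
t 2.9 tcp [0.5594 0.2402 0.3253] theta 100.86893569058161 open 0.9982568707376315 gf 0.0 F [ 1.0496  0.2804 -0.689 ]
lid_grip 0.81 [340.3, 191.7] [0.5663 0.2634 0.122 ]
mat 0.94 [12.4, 53.6, 93.5, 133.4] [((np.int32(13), np.int32(54)), array([ 0.476 , -0.2459])), ((np.int32(22), np.int32(176)), array([ 0.6617, -0.241 ])), ((np.int32(100), np.int32(188)), array([ 0.658 , -0.1156])), ((np.int32(99), np.int32(69)), array([ 0.4731, -0.1199]))]
lid_grip 0.93 [270.3, 112.7, 149.2, 132.9] [((np.int32(271), np.int32(114)), array([0.4892, 0.1612])), ((np.int32(275), np.int32(243)), array([0.656 , 0.1915])), ((np.int32(398), np.int32(245)), array([0.6273, 0.3573])), ((np.int32(401), np.int32(231)), array([0.6069, 0.3563])), ((np.int32(411), np.int32(227)), array([0.5989, 0.3681])), ((np.int32(419), np.int32(115)), array([0.4561, 0.3408])), ((np.int32(317), np.int32(113)), array([0.4774, 0.2167])), ((np.int32(316), np.int32(131)), array([0.4989, 0.2194])), ((np.int32(304), np.int32(133)), array([0.5041, 0.2051])), ((np.int32(302), np.int32(114)), array([0.482 , 0.1988]))]
bolt_grip 0.65 [300.5, 61.9, 14.3, 71.4] [((np.int32(303), np.int32(59)), array([0.4201, 0.1892])), ((np.int32(303), np.int32(100)), array([0.4656, 0.1971])), ((np.int32(314), np.int32(101)), array([0.4642, 0.2105])), ((np.int32(315), np.int32(59)), array([0.4174, 0.2032]))]
[array([ 0.5106, -0.0197]), array([0.4411, 0.3506]), array([0.6369, 0.3938]), array([0.7056, 0.0179])]
```

View pics/w3z.png

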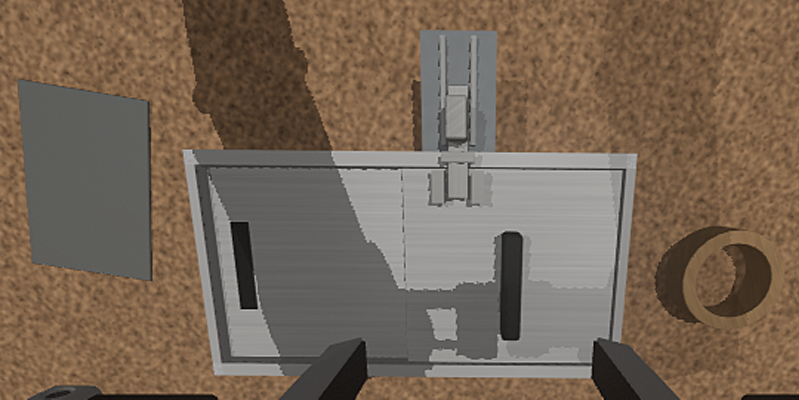

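```bash
cat > fit.py <<'E'
from h import *
from scipy.optimize import least_squares
c=dict(vfov=65.67304411917063,cx=323.454,cy=202.4915); c['pose']=np.load('w3pose.npy')
Cp=[(125,101.4),(429.7,104),(420.3,255.4),(145.3,253.4)]
X=[(-.1,-.1875),(-.1,.1875),(.1,.1875),(.1,-.1875)]
rib=(np.array([501+521,232+340])/2/1.48,)
f=lambda p:np.concatenate([proj(c,[p[0]+np.cos(p[2])*x-np.sin(p[2])*y,p[1]+np.sin(p[2])*x+np.cos(p[2])*y,.108])-q for (x,y),q in zip(X,Cp)])
s=least_squares(f,[.57,.18,.18]); p=s.x; print(p,np.degrees(p[2]),s.fun)
np.save('chest.npy',p)
def ch(w): d=np.array(w[:2])-p[:2]; C,S=np.cos(p[2]),np.sin(p[2]); return np.array([C*d[0]+S*d[1],-S*d[0]+C*d[1]])
for q,z in [((457/1.48,94/1.48),.152),((457/1.48,137/1.48),.122),((511/1.48,232/1.48),.136),((511/1.48,340/1.48),.136)]: print(ch(at_z(c,q,z)))
E
cat >> h.py <<'E'
def cw(x,y,z):
    p=np.load('chest.npy'); C,S=np.cos(p[2]),np.sin(p[2]); return np.array([p[0]+C*x-S*y,p[1]+S*x+C*y,z])
E
python3 - <<'E'
from h import *
c=r.read_camera('wrist'); np.save('w3pose.npy',c['pose'])
for k in r.spot_point('bolt_grip','wrist')[:2]: print(k['confidence'],k['xy'],at_z(c,k['xy'],.142))
E
python3 fit.py; python3 - <<'E'
from h import *
p=np.load('chest.npy')
print(cw(-.12,.04,.142)); goto(cw(-.124,.04,.26),90+np.degrees(p[2]))
E
```

```text
0.88 [306.4, 83.7] [0.4492 0.202  0.142 ]
[0.5718 0.1879 0.1865] 10.683008351584126 [-0.4866  0.198   1.5451 -0.4517 -2.1882 -0.1275  0.9932  0.3759]
[-0.1367  0.0398]
[-0.1105  0.0383]
[-0.0374  0.0818]
[0.0537 0.0839]
[0.4465 0.2049 0.142 ]
t 3.3 tcp [0.5586 0.2418 0.3256] theta 101.05340332363969 open 0.9978963111275317 gf 0.0 F [-0.1083  0.0197 -0.0964]
spin 0.37 then shift cm [12.104  -1.5456  6.5551]
```

Emit:
{"name": "send_rows", "arguments": {
  "rows": [
    {"dx": 3,"dy": -0.4,"dz": 0,"spin": -0.3,"hand": 0.5},
    {"dx": 3,"dy": -0.4,"dz": 2,"spin": 0,"hand": 0.5},
    {"dx": 3,"dy": -0.4,"dz": 2,"spin": 0,"hand": 0.5},
    {"dx": 2.8,"dy": -0.35,"dz": 3,"spin": 0,"hand": 0.5},
    {"dx": 0,"dy": 0,"dz": 4,"spin": 0,"hand": 0.5},
    {"dx": 0,"dy": 0,"dz": 4,"spin": 0,"hand": 0.5},
    {"dx": 0,"dy": 0,"dz": 3,"spin": 0,"hand": 0.5},
    {"dx": 0,"dy": 0,"dz": 1.9,"spin": 0,"hand": 0.5},
    {"dx": 0,"dy": 0,"dz": 0,"spin": 0,"hand": 0.5},
    {"dx": 0,"dy": 0,"dz": 0,"spin": 0,"hand": 0},
    {"dx": 0,"dy": 0,"dz": 0,"spin": 0,"hand": 0},
    {"dx": 0,"dy": 0,"dz": 0,"spin": 0,"hand": 0}
  ]
}}

```text
t: 4.5
ee_pos: [0.4468, 0.2035, 0.1276]
orientation: [-0.309, 3.125, 0.002]
ft_force: [0.1, -0.4, 0.4]
opening: 0.281
grip_force: 0.0
```

```bash

python3 - <<'E'
from h import *
goto(cw(-.121,.04,.126),None)
E
```

```text
t 4.5 tcp [0.4468 0.2035 0.1276] theta 101.29672079255329 open 0.2814543868776646 gf 0.0 F [ 0.1189 -0.373   0.3851]
spin 0 then shift cm [0.1058 0.1498 0.1641]
```

Emit:
{"name": "send_rows", "arguments": {
  "rows": [
    {"dx": 0,"dy": 0.1,"dz": 0,"spin": 0.5,"hand": 0},
    {"dx": 0,"dy": 0,"dz": 0,"spin": 0,"hand": 0},
    {"dx": 0,"dy": 0,"dz": 0,"spin": 0,"hand": 0},
    {"dx": 0,"dy": 0,"dz": 0,"spin": 0,"hand": 0}
  ]
}}

```text
t: 4.9
ee_pos: [0.447, 0.2014, 0.1273]
orientation: [-0.291, 3.127, -0.003]
ft_force: [2.0, -17.0, 12.2]
opening: 0.168
grip_force: 30.0
```

Emit:
{"name": "send_rows", "arguments": {
  "rows": [
    {"dx": 0,"dy": -0.3,"dz": 0,"spin": 0,"hand": 0},
    {"dx": 0.5,"dy": 0,"dz": 0,"spin": 0,"hand": 0},
    {"dx": 0.8,"dy": 0,"dz": 0,"spin": 0,"hand": 0},
    {"dx": 0.8,"dy": 0,"dz": 0,"spin": 0,"hand": 0},
    {"dx": 0.8,"dy": 0,"dz": 0,"spin": 0,"hand": 0},
    {"dx": 0.7,"dy": 0,"dz": 0,"spin": 0,"hand": 0},
    {"dx": 0.4,"dy": 0,"dz": 0,"spin": 0,"hand": 0},
    {"dx": 0,"dy": 0,"dz": 0,"spin": 0,"hand": 0},
    {"dx": 0,"dy": 0,"dz": 0,"spin": 0,"hand": 0}
  ]
}}

```text
t: 5.8
ee_pos: [0.4087, 0.1941, 0.1274]
orientation: [-0.295, 3.124, 0.002]
ft_force: [8.4, 0.5, -0.0]
opening: 0.169
grip_force: 30.0
```

```bash

python3 - <<'E'
from h import *
goto(cw(-.161,.04,.126),None)
E
```

```text
t 5.8 tcp [0.4087 0.1941 0.1274] theta 100.77449107427361 open 0.16901596280564943 gf 29.991813898086548 F [ 8.3578  0.4851 -0.0486]
spin 0 then shift cm [0.1899 0.3591 0.1368]
```

Emit:
{"name": "send_rows", "arguments": {
  "rows": [
    {"dx": -0.1,"dy": 0,"dz": 0,"spin": 0,"hand": 0.5},
    {"dx": 0,"dy": 0,"dz": 0,"spin": 0,"hand": 0.5},
    {"dx": 0,"dy": 0,"dz": 0,"spin": 0,"hand": 0.5},
    {"dx": 0,"dy": 0,"dz": -2,"spin": 0,"hand": 0.5},
    {"dx": 0,"dy": 0,"dz": -4,"spin": 0,"hand": 0.5},
    {"dx": 0,"dy": 0,"dz": -2,"spin": 0,"hand": 0.5}
  ]
}}

```text
t: 6.4
ee_pos: [0.4086, 0.1939, 0.2087]
orientation: [-0.295, 3.127, 0.001]
ft_force: [0.6, -0.8, -0.0]
opening: 0.502
grip_force: 0.0
```

```bash

python3 - <<'E'
from h import *
p=np.load('chest.npy'); p[:2]+=-.003*np.array([-np.sin(p[2]),np.cos(p[2])]); np.save('chest.npy',p); print(p)
goto(cw(.005,.085,.108),None)
c=r.read_camera('wrist'); save(c,'w4.png')
for q,z in [('bolt_grip',.142),('lid_grip',.122)]:
    for k in r.spot_point(q,'wrist')[:1]: print(q,k['confidence'],k['xy'],at_z(c,k['xy'],z))
c=r.read_camera('scene')
for q,z in [('bolt_grip',.142),('lid_grip',.122)]:
    for k in r.spot_point(q,'scene')[:1]: print(q,k['confidence'],k['xy'],at_z(c,k['xy'],z))
print(cw(-.16,.04,.14),cw(.01,.085,.12))
E
```

```text
[0.5724 0.1849 0.1865]
t 6.4 tcp [0.4086 0.1939 0.2087] theta 100.78036451163996 open 0.5023966976950653 gf 0.0 F [ 0.5676 -0.8208 -0.007 ]
spin 0 then shift cm [-16.4233   4.5452  10.097 ]
bolt_grip 0.93 [319.9, 214.7] [0.4105 0.1915 0.142 ]
lid_grip 0.57 [364.2, 365.2] [0.5654 0.2663 0.122 ]
bolt_grip 0.57 [374.0, 180.6] [0.4183 0.1965 0.142 ]
lid_grip 0.63 [385.9, 223.0] [0.5673 0.2705 0.122 ]
[0.4077 0.1945 0.14  ] [0.5664 0.2703 0.12  ]
```

Emit:
{"name": "send_rows", "arguments": {
  "rows": [
    {"dx": -4.1,"dy": 1.15,"dz": 0,"spin": 0,"hand": 0.5},
    {"dx": -4.1,"dy": 1.15,"dz": 0,"spin": 0,"hand": 0.5},
    {"dx": -4.1,"dy": 1.1,"dz": 0,"spin": 0,"hand": 0.5},
    {"dx": -4.1,"dy": 1.1,"dz": 1,"spin": 0,"hand": 0.5},
    {"dx": 0,"dy": 0,"dz": 4,"spin": 0,"hand": 0.5},
    {"dx": 0,"dy": 0,"dz": 3,"spin": 0,"hand": 0.5},
    {"dx": 0,"dy": 0,"dz": 1.9,"spin": 0,"hand": 0.5},
    {"dx": 0,"dy": 0,"dz": 0,"spin": 0,"hand": 0.3},
    {"dx": 0,"dy": 0,"dz": 0,"spin": 0,"hand": 0},
    {"dx": 0,"dy": 0,"dz": 0,"spin": 0,"hand": 0},
    {"dx": 0,"dy": 0,"dz": 0,"spin": 0,"hand": 0},
    {"dx": 0,"dy": 0,"dz": 0,"spin": 0,"hand": 0}
  ]
}}

```text
t: 7.9
ee_pos: [0.5608, 0.2676, 0.107]
orientation: [0.294, -3.127, 0.002]
ft_force: [1.8, -1.8, -4.0]
opening: 0.168
grip_force: 30.0
```

Emit:
{"name": "send_rows", "arguments": {
  "rows": [
    {"dx": 0,"dy": 0,"dz": 0,"spin": 0,"hand": 0},
    {"dx": 0,"dy": 0,"dz": 0,"spin": 0,"hand": 0}
  ]
}}

```text
t: 8.1
ee_pos: [0.5608, 0.2676, 0.107]
orientation: [0.294, -3.127, 0.002]
ft_force: [2.3, -5.7, -5.0]
opening: 0.171
grip_force: 30.0
```

```bash

python3 - <<'E'
from h import *
goto(cw(.005,-.085,.109),None)
E
```

```text
t 8.1 tcp [0.5608 0.2676 0.107 ] theta 100.75063978571667 open 0.17094497732698702 gf 29.99182641506195 F [ 2.3135 -5.7297 -5.0136]
spin 0 then shift cm [ -0.0791 -16.844   -0.1815]
```

Emit:
{"name": "send_rows", "arguments": {
  "rows": [
    {"dx": 0,"dy": -0.8,"dz": -0.1,"spin": 0,"hand": 0},
    {"dx": 0,"dy": -2,"dz": 0,"spin": 0,"hand": 0},
    {"dx": 0,"dy": -2.2,"dz": 0,"spin": 0,"hand": 0},
    {"dx": 0,"dy": -2.5,"dz": 0,"spin": 0,"hand": 0},
    {"dx": 0,"dy": -2.5,"dz": 0,"spin": 0,"hand": 0},
    {"dx": 0,"dy": -2.5,"dz": 0,"spin": 0,"hand": 0},
    {"dx": 0,"dy": -2.2,"dz": 0,"spin": 0,"hand": 0},
    {"dx": 0,"dy": -1.5,"dz": 0,"spin": 0,"hand": 0},
    {"dx": 0,"dy": -0.8,"dz": 0,"spin": 0,"hand": 0},
    {"dx": 0,"dy": 0,"dz": 0,"spin": 0,"hand": 0},
    {"dx": 0,"dy": 0,"dz": 0,"spin": 0,"hand": 0}
  ]
}}

```text
t: 9.2
ee_pos: [0.5913, 0.1008, 0.1071]
orientation: [0.295, -3.124, 0.002]
ft_force: [-2.3, -3.9, -25.6]
opening: 0.167
grip_force: 30.0
```

```bash

python3 - <<'E'
from h import *
goto(cw(.005,-.085,.109),None)
E
```

```text
t 9.2 tcp [0.5913 0.1008 0.1071] theta 100.77612158046205 open 0.1670081622893833 gf 29.992837607860565 F [ -2.3358  -3.9191 -25.5692]
spin 0 then shift cm [-0.1995  0.1103 -0.1911]
```

Emit:
{"name": "send_rows", "arguments": {
  "rows": [
    {"dx": 0,"dy": 0,"dz": 0.1,"spin": 0,"hand": 0.5},
    {"dx": 0,"dy": 0,"dz": 0,"spin": 0,"hand": 0.5},
    {"dx": 0,"dy": 0,"dz": 0,"spin": 0,"hand": 0.5},
    {"dx": 0,"dy": 0,"dz": -3,"spin": 0,"hand": 0.5},
    {"dx": -0.7,"dy": 1.7,"dz": -4.5,"spin": 0,"hand": 0.5},
    {"dx": -1,"dy": 3.7,"dz": -3,"spin": 0,"hand": 0.5},
    {"dx": -1,"dy": 3.7,"dz": -3,"spin": 0,"hand": 0.5},
    {"dx": -1,"dy": 3.7,"dz": -3,"spin": 0,"hand": 0.5},
    {"dx": -1,"dy": 3.7,"dz": -3,"spin": 0,"hand": 0.5},
    {"dx": 0,"dy": 1,"dz": -1,"spin": 0,"hand": 0.5},
    {"dx": 0,"dy": 0,"dz": 0,"spin": 0,"hand": 0.5},
    {"dx": 0,"dy": 0,"dz": 0,"spin": 0,"hand": 0.5}
  ]
}}

```text
t: 10.4
ee_pos: [0.6062, 0.2811, 0.3119]
orientation: [0.294, -3.128, 0.001]
ft_force: [-0.4, -0.9, -0.6]
opening: 0.501
grip_force: 0.0
```

```bash

python3 - <<'E'
from h import *
st()
c=r.read_camera('wrist'); save(c,'w5.png'); np.save('w5pose.npy',c['pose'])
for q,z in [('stapler',.03),('staple_box',.03),('lid_grip',.122)]:
    for k in r.spot_point(q,'wrist')[:2]: print(q,k['confidence'],k['xy'],at_z(c,k['xy'],z))
    for k in r.cut_out(q,'wrist')[:1]: 
        m=k['region'].astype(np.uint8); cs=max(cv2.findContours(m,0,2)[0],key=cv2.contourArea); print(k['confidence'],k['box'],cv2.minAreaRect(cs),[at_z(c,b,.09)[:2] for b in cv2.boxPoints(cv2.minAreaRect(cs))])
cv2.imwrite('pics/w5z.png',cv2.resize(c['img'][:,:,::-1][60:330,180:480],None,fx=2.2,fy=2.2,interpolation=cv2.INTER_CUBIC))
E
```

```text
t 10.4 tcp [0.6062 0.2811 0.3119] theta 100.74719322511585 open 0.5007127704274151 gf 0.0 F [-0.3512 -0.8934 -0.6241]
stapler 0.79 [298.0, 137.9] [0.5617 0.2349 0.03  ]
0.7 [286.8, 97.2, 27.8, 85.8] ((299.6217041015625, 139.82522583007812), (86.34165954589844, 25.875892639160156), 86.18592071533203) [array([0.5137, 0.214 ]), array([0.5058, 0.2449]), array([0.6102, 0.2711]), array([0.6188, 0.2382])]
staple_box 0.69 [344.5, 144.3] [0.5581 0.3035 0.03  ]
0.84 [334.4, 110.9, 23.3, 65.8] ((346.9604187011719, 143.8960418701172), (21.990324020385742, 60.896278381347656), 5.710593223571777) [array([0.5943, 0.2916]), array([0.5184, 0.2843]), array([0.5159, 0.3117]), array([0.5919, 0.3203])]
0.56 [93.1, 62.5, 169.0, 147.0] ((177.5, 136.0), (148.0, 165.0), 90.0) [array([ 0.5156, -0.0151]), array([0.4788, 0.1796]), array([0.6616, 0.2048]), array([ 0.7028, -0.0134])]
```

View pics/w5z.png

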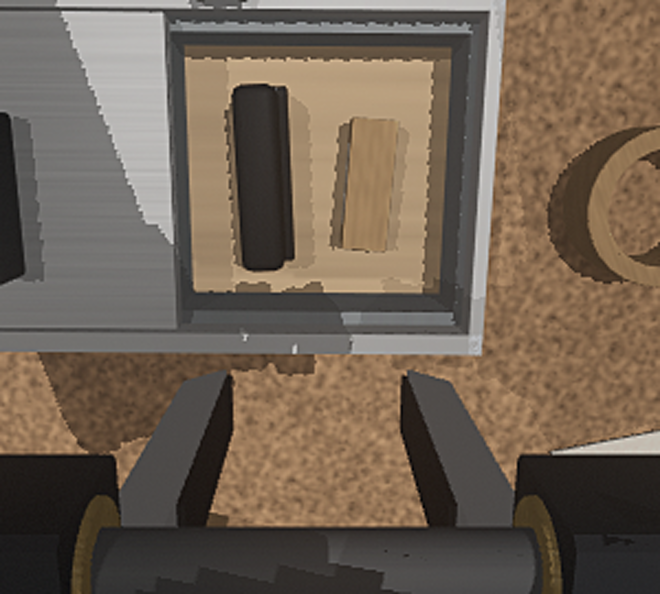

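```bash

python3 - <<'E'
from h import *
c=dict(vfov=65.67304411917063,cx=323.454,cy=202.4915); c['pose']=np.load('w5pose.npy')
g=lambda u,v,z: at_z(c,(180+u/2.2,60+v/2.2),z)
a,b=g(254,85,.09),g(264,270,.09); d=b-a; m=(a+b)/2
print(a,b,np.linalg.norm(d),np.degrees(np.arctan2(d[1],d[0])),m)
for k in [g(232,86,.09),g(276,84,.09),g(285,270,.09),g(243,270,.09)]: print(k)
print('carton',g(375,118,.064),g(366,250,.064),'th spot',(g(375,118,.064)+g(366,250,.064))/2)
p=np.load('chest.npy');C,S=np.cos(p[2]),np.sin(p[2]);e=m[:2]-p[:2];print('stapler chest',C*e[0]+S*e[1],-S*e[0]+C*e[1])
e=(g(375,118,.064)+g(366,250,.064))[:2]/2-p[:2];print('carton chest',C*e[0]+S*e[1],-S*e[0]+C*e[1])
th=90+np.degrees(np.arctan2(d[1],d[0])); goto([m[0],m[1],.062],th)
E
```

```text
[0.5122 0.2283 0.09  ] [0.6149 0.2514 0.09  ] 0.10526657347642307 12.685694034658663 [0.5636 0.2398 0.09  ]
[0.515  0.2162 0.09  ]
[0.5094 0.2403 0.09  ]
[0.6126 0.2637 0.09  ]
[0.6172 0.2391 0.09  ]
carton [0.5158 0.3005 0.064 ] [0.5954 0.3115 0.064 ] th spot [0.5556 0.306  0.064 ]
stapler chest 0.0015348768404118713 0.055617460846300766
carton chest 0.00596041870662015 0.12213569517630028
t 10.75 tcp [0.6063 0.2816 0.3121] theta 100.74306500334129 open 0.5004079378865328 gf 0.0 F [ 0.6071 -0.4029  1.6732]
spin -1.94 then shift cm [ 5.0692 -3.1317 25.0159]
```

Emit:
{"name": "send_rows", "arguments": {
  "rows": [
    {"dx": 0,"dy": 0,"dz": 0,"spin": -1.9,"hand": 0.43},
    {"dx": 2.5,"dy": -1.5,"dz": 3,"spin": 0,"hand": 0.43},
    {"dx": 2.6,"dy": -1.6,"dz": 3,"spin": 0,"hand": 0.43},
    {"dx": 0,"dy": 0,"dz": 4,"spin": 0,"hand": 0.43},
    {"dx": 0,"dy": 0,"dz": 1,"spin": 0,"hand": 0.43},
    {"dx": 0,"dy": 0,"dz": 0,"spin": 0,"hand": 0.43},
    {"dx": 0,"dy": 0,"dz": 0,"spin": 0,"hand": 0.43}
  ]
}}

```text
t: 11.45
ee_pos: [0.5642, 0.2416, 0.2038]
orientation: [-0.347, 3.121, 0.001]
ft_force: [-0.0, 0.4, 0.2]
opening: 0.429
grip_force: 0.0
```

```bash

python3 - <<'E'
from h import *
goto([.5636,.2398,.060],102.69)
c=r.read_camera('wrist'); save(c,'w6.png'); np.save('w6pose.npy',c['pose'])
cv2.imwrite('pics/w6z.png',cv2.resize(c['img'][:,:,::-1][60:330,150:500],None,fx=2.2,fy=2.2,interpolation=cv2.INTER_CUBIC))
E
```

```text
t 11.45 tcp [0.5642 0.2416 0.2038] theta 102.70276390692429 open 0.428638199670955 gf 0.0 F [-0.0164  0.4247  0.1933]
spin 0.01 then shift cm [ 0.1204 -0.1614 14.3845]
```

View pics/w6z.png

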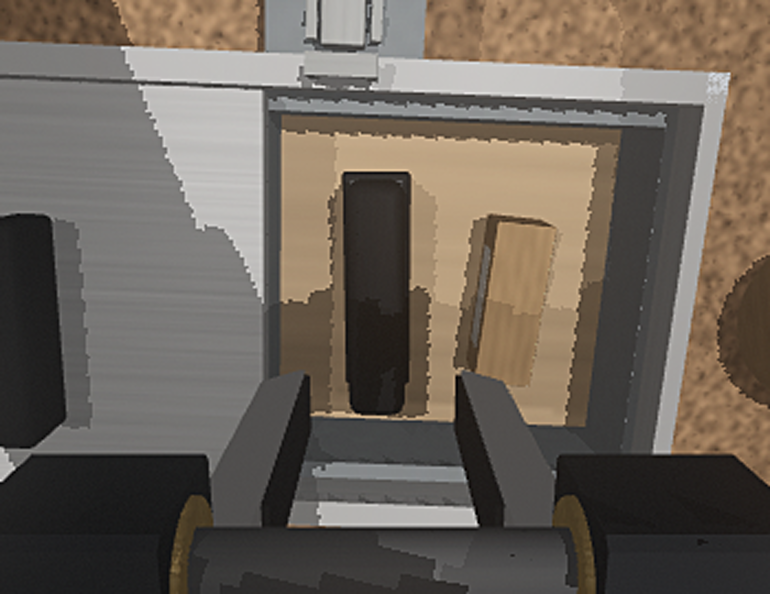

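Emit:
{"name": "send_rows", "arguments": {
  "rows": [
    {"dx": 0.1,"dy": -0.2,"dz": 3,"spin": 0,"hand": 0.43},
    {"dx": 0,"dy": 0,"dz": 4,"spin": 0,"hand": 0.43},
    {"dx": 0,"dy": 0,"dz": 3,"spin": 0,"hand": 0.43},
    {"dx": 0,"dy": 0,"dz": 2.5,"spin": 0,"hand": 0.43},
    {"dx": 0,"dy": 0,"dz": 1.8,"spin": 0,"hand": 0.43},
    {"dx": 0,"dy": 0,"dz": 0,"spin": 0,"hand": 0.43},
    {"dx": 0,"dy": 0,"dz": 0,"spin": 0,"hand": 0.2},
    {"dx": 0,"dy": 0,"dz": 0,"spin": 0,"hand": 0},
    {"dx": 0,"dy": 0,"dz": 0,"spin": 0,"hand": 0},
    {"dx": 0,"dy": 0,"dz": 0,"spin": 0,"hand": 0}
  ]
}}

```text
t: 12.5
ee_pos: [0.5638, 0.2392, 0.0611]
orientation: [-0.347, 3.12, 0.002]
ft_force: [-0.3, -0.2, 8.3]
opening: 0.276
grip_force: 30.0
```

Emit:
{"name": "send_rows", "arguments": {
  "rows": [
    {"dx": 0,"dy": 0,"dz": -1.5,"spin": 0,"hand": 0},
    {"dx": 0,"dy": 0,"dz": -3,"spin": 0,"hand": 0},
    {"dx": 0,"dy": 0,"dz": -3,"spin": 0,"hand": 0},
    {"dx": 0,"dy": 0,"dz": -3,"spin": 0,"hand": 0},
    {"dx": 0,"dy": 0,"dz": -3,"spin": 0,"hand": 0},
    {"dx": 0,"dy": 0,"dz": -3,"spin": 0,"hand": 0},
    {"dx": 0,"dy": 0,"dz": -1.5,"spin": 2.8,"hand": 0},
    {"dx": 0,"dy": 0,"dz": 0,"spin": 2.8,"hand": 0},
    {"dx": 0,"dy": 0,"dz": 0,"spin": 2.8,"hand": 0},
    {"dx": 0,"dy": 0,"dz": 0,"spin": 2.8,"hand": 0},
    {"dx": 0,"dy": 0,"dz": 0,"spin": 0,"hand": 0}
  ]
}}

```text
t: 13.6
ee_pos: [0.5625, 0.2386, 0.2406]
orientation: [-0.039, 3.141, 0.0]
ft_force: [0.3, 0.2, -3.9]
opening: 0.277
grip_force: 30.0
```

```bash

python3 - <<'E'
from h import *
goto([.568,-.1805,.035],91.5)
c=r.read_camera('wrist'); save(c,'w7.png')
E
```

```text
t 13.6 tcp [0.5625 0.2386 0.2406] theta 91.43865958336937 open 0.27676570862670485 gf 29.996982514858246 F [ 0.3412  0.1737 -3.8955]
spin -0.06 then shift cm [  0.552  -41.9206  20.5437]
```

View pics/w7.png

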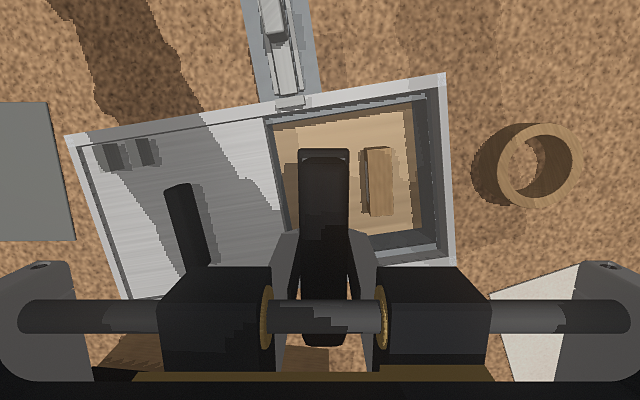

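Emit:
{"name": "send_rows", "arguments": {
  "rows": [
    {"dx": 0,"dy": -2.2,"dz": 0,"spin": 0,"hand": 0},
    {"dx": 0.1,"dy": -3.7,"dz": 0,"spin": 0,"hand": 0},
    {"dx": 0,"dy": -3.7,"dz": 0,"spin": 0,"hand": 0},
    {"dx": 0.1,"dy": -3.7,"dz": 0,"spin": 0,"hand": 0},
    {"dx": 0,"dy": -3.7,"dz": 0,"spin": 0,"hand": 0},
    {"dx": 0.1,"dy": -3.7,"dz": 0,"spin": 0,"hand": 0},
    {"dx": 0,"dy": -3.7,"dz": 0,"spin": 0,"hand": 0},
    {"dx": 0.1,"dy": -3.7,"dz": 0,"spin": 0,"hand": 0},
    {"dx": 0,"dy": -3.7,"dz": 0,"spin": 0,"hand": 0},
    {"dx": 0.1,"dy": -3.7,"dz": 0,"spin": 0,"hand": 0},
    {"dx": 0,"dy": -3.7,"dz": 0,"spin": 0,"hand": 0},
    {"dx": 0,"dy": -2.7,"dz": 0,"spin": 0,"hand": 0}
  ]
}}

```text
t: 14.85
ee_pos: [0.5681, -0.1829, 0.2402]
orientation: [-0.041, 3.141, -0.001]
ft_force: [0.2, 0.1, -3.4]
opening: 0.272
grip_force: 30.0
```

Emit:
{"name": "send_rows", "arguments": {
  "rows": [
    {"dx": 0,"dy": 0,"dz": 2,"spin": 0,"hand": 0},
    {"dx": 0,"dy": 0,"dz": 4,"spin": 0,"hand": 0},
    {"dx": 0,"dy": 0,"dz": 4,"spin": 0,"hand": 0},
    {"dx": 0,"dy": 0,"dz": 4,"spin": 0,"hand": 0},
    {"dx": 0,"dy": 0,"dz": 3,"spin": 0,"hand": 0},
    {"dx": 0,"dy": 0,"dz": 1.5,"spin": 0,"hand": 0},
    {"dx": 0,"dy": 0,"dz": 0,"spin": 0,"hand": 0},
    {"dx": 0,"dy": 0,"dz": 0,"spin": 0,"hand": 0}
  ]
}}

```text
t: 15.65
ee_pos: [0.5693, -0.1806, 0.0558]
orientation: [-0.041, 3.14, -0.0]
ft_force: [-0.4, -0.6, -3.8]
opening: 0.273
grip_force: 30.0
```

```bash

python3 - <<'E'
from h import *
goto([.568,-.1805,.035],91.5)
c=r.read_camera('wrist'); save(c,'w8.png')
for k in r.cut_out('mat','wrist')[:1]:
    m=k['region'].astype(np.uint8); cs=max(cv2.findContours(m,0,2)[0],key=cv2.contourArea)
    print(k['confidence'],[(p.tolist(),at_z(c,p,.004)[:2]) for p in cv2.approxPolyDP(cs,4,True)[:,0]])
E
```

```text
t 15.65 tcp [ 0.5693 -0.1806  0.0558] theta 91.51052244420029 open 0.2729158960498922 gf 29.9967160820961 F [-0.3643 -0.6364 -3.7622]
spin 0.01 then shift cm [0.1358 0.0108 2.0755]
0.79 [([411, 89], array([ 0.4724, -0.1211])), ([231, 91], array([ 0.477 , -0.2481])), ([243, 266], array([ 0.6113, -0.2447])), ([266, 266], array([ 0.6109, -0.2261])), ([279, 236], array([ 0.5848, -0.2153])), ([298, 226], array([ 0.576 , -0.2003])), ([300, 147], array([ 0.5148, -0.1991])), ([349, 149], array([ 0.5153, -0.1629])), ([349, 225], array([ 0.5742, -0.1603])), ([367, 235], array([ 0.5821, -0.1457])), ([380, 265], array([ 0.6076, -0.1336])), ([401, 265], array([ 0.6072, -0.1165]))]
```

View pics/w8.png

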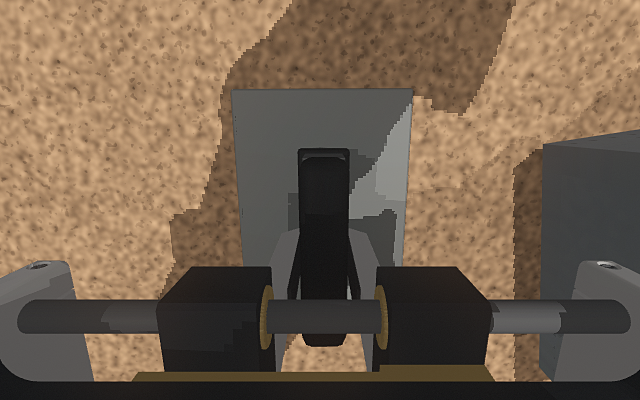

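Emit:
{"name": "send_rows", "arguments": {
  "rows": [
    {"dx": 0,"dy": 0,"dz": 1,"spin": 0,"hand": 0},
    {"dx": 0,"dy": 0,"dz": 0.5,"spin": 0,"hand": 0},
    {"dx": 0,"dy": 0,"dz": 0.4,"spin": 0,"hand": 0},
    {"dx": 0,"dy": 0,"dz": 0.1,"spin": 0,"hand": 0},
    {"dx": 0,"dy": 0,"dz": 0,"spin": 0,"hand": 0},
    {"dx": 0,"dy": 0,"dz": 0,"spin": 0,"hand": 0}
  ]
}}

```text
t: 16.35
ee_pos: [0.5686, -0.1803, 0.0348]
orientation: [0.041, -3.141, -0.0]
ft_force: [-4.6, 1.3, 7.4]
opening: 0.275
grip_force: 30.0
```

Touching down (force turned from -3.8 to +7.4 N). Release and lift straight up.

Emit:
{"name": "send_rows", "arguments": {
  "rows": [
    {"dx": 0,"dy": 0,"dz": 0,"spin": 0,"hand": 0.35},
    {"dx": 0,"dy": 0,"dz": 0,"spin": 0,"hand": 0.45},
    {"dx": 0,"dy": 0,"dz": 0,"spin": 0,"hand": 0.45},
    {"dx": 0,"dy": 0,"dz": -1,"spin": 0,"hand": 0.45},
    {"dx": 0,"dy": 0,"dz": -2,"spin": 0,"hand": 0.45},
    {"dx": 0,"dy": 0,"dz": -4,"spin": 0,"hand": 0.5},
    {"dx": 0,"dy": 0,"dz": -4,"spin": 0,"hand": 0.5},
    {"dx": 0,"dy": 0,"dz": -4,"spin": 0,"hand": 0.5},
    {"dx": 0,"dy": 0,"dz": -4,"spin": 0,"hand": 0.5},
    {"dx": 0,"dy": 0,"dz": 0,"spin": 0,"hand": 0.5}
  ]
}}

```text
t: 17.35
ee_pos: [0.5708, -0.1813, 0.2304]
orientation: [-0.04, 3.133, -0.002]
ft_force: [-0.5, 0.9, 0.1]
opening: 0.501
grip_force: 0.0
```

```bash

python3 - <<'E'
from h import *
p=np.load('chest.npy')
c=r.read_camera('wrist'); save(c,'w9.png')
for k in r.cut_out('stapler','wrist')[:1]:
    m=k['region'].astype(np.uint8); cs=max(cv2.findContours(m,0,2)[0],key=cv2.contourArea); q=cv2.minAreaRect(cs); print(k['confidence'],q,[at_z(c,b,.064)[:2] for b in cv2.boxPoints(q)])
goto(cw(.005,-.085,.21),90+np.degrees(p[2]))
c=r.read_camera('scene')
for q,z in [('stapler',.004),('lid_grip',.122)]:
    for k in r.spot_point(q,'scene')[:1]: print(q,k['confidence'],k['xy'],at_z(c,k['xy'],z))
print(cw(.01,-.085,.12))
E
```

```text
0.83 ((323.9999694824219, 181.49996948242188), (94.99998474121094, 25.999996185302734), 90.0) [array([ 0.5113, -0.1964]), array([ 0.5106, -0.168 ]), array([ 0.6199, -0.1642]), array([ 0.6207, -0.1948])]
t 17.45 tcp [ 0.5689 -0.1802  0.2257] theta 91.49718371927435 open 0.49923659751657723 gf 0.0 F [-0.8399  0.505  -0.7931]
spin -9.19 then shift cm [-7.6023 27.3191  1.5721]
stapler 0.77 [269.4, 212.2] [ 0.5782 -0.1691  0.004 ]
lid_grip 0.83 [334.2, 219.0] [0.6    0.0928 0.122 ]
[0.5979 0.1032 0.12  ]
```

View pics/w9.png

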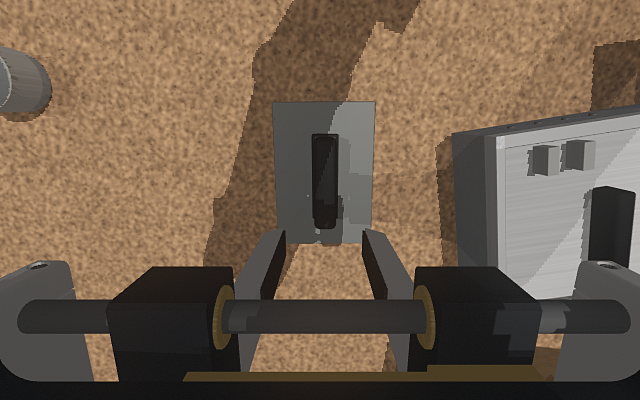

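Emit:
{"name": "send_rows", "arguments": {
  "rows": [
    {"dx": 0,"dy": 0,"dz": 0,"spin": -4.6,"hand": 0.5},
    {"dx": 0,"dy": 0,"dz": 0,"spin": -4.6,"hand": 0.5},
    {"dx": -0.9,"dy": 3.4,"dz": 0,"spin": 0,"hand": 0.5},
    {"dx": -1,"dy": 3.4,"dz": 0,"spin": 0,"hand": 0.5},
    {"dx": -0.9,"dy": 3.4,"dz": 0,"spin": 0,"hand": 0.5},
    {"dx": -0.9,"dy": 3.4,"dz": 0,"spin": 0,"hand": 0.5},
    {"dx": -0.9,"dy": 3.4,"dz": 0,"spin": 0,"hand": 0.5},
    {"dx": -1,"dy": 3.4,"dz": 0,"spin": 0,"hand": 0.5},
    {"dx": -0.9,"dy": 3.4,"dz": 0,"spin": 0,"hand": 0.5},
    {"dx": -0.9,"dy": 3.4,"dz": 0,"spin": 0,"hand": 0.5},
    {"dx": 0,"dy": 0,"dz": 3,"spin": 0,"hand": 0.5},
    {"dx": 0,"dy": 0,"dz": 0,"spin": 0,"hand": 0.5}
  ]
}}

```text
t: 18.8
ee_pos: [0.5885, 0.1013, 0.1905]
orientation: [0.295, -3.121, 0.003]
ft_force: [0.3, 0.1, -0.6]
opening: 0.497
grip_force: 0.0
```

```bash

python3 - <<'E'
from h import *
goto([.5913,.1008,.1095],100.68)
E
```

```text
t 18.8 tcp [0.5885 0.1013 0.1905] theta 100.80353136327155 open 0.4972938885466816 gf 0.0 F [ 0.3037  0.1287 -0.6239]
spin 0.12 then shift cm [-0.3179 -0.0931  8.096 ]
```

Emit:
{"name": "send_rows", "arguments": {
  "rows": [
    {"dx": -0.2,"dy": 0,"dz": 3,"spin": 0,"hand": 0.5},
    {"dx": 0,"dy": 0,"dz": 3,"spin": 0,"hand": 0.5},
    {"dx": 0,"dy": 0,"dz": 1.9,"spin": 0,"hand": 0.5},
    {"dx": 0,"dy": 0,"dz": 0,"spin": 0,"hand": 0.5},
    {"dx": 0,"dy": 0,"dz": 0,"spin": 0,"hand": 0.5}
  ]
}}

```text
t: 19.3
ee_pos: [0.593, 0.1002, 0.1161]
orientation: [0.291, -3.128, 0.001]
ft_force: [0.6, 0.1, 0.4]
opening: 0.499
grip_force: 0.0
```

Emit:
{"name": "send_rows", "arguments": {
  "rows": [
    {"dx": 0,"dy": 0,"dz": 0.6,"spin": 0,"hand": 0.3},
    {"dx": 0,"dy": 0,"dz": 0,"spin": 0,"hand": 0},
    {"dx": 0,"dy": 0,"dz": 0,"spin": 0,"hand": 0},
    {"dx": 0,"dy": 0,"dz": 0,"spin": 0,"hand": 0},
    {"dx": 0,"dy": 0,"dz": 0,"spin": 0,"hand": 0},
    {"dx": 0,"dy": 0,"dz": 0,"spin": 0,"hand": 0}
  ]
}}

```text
t: 19.9
ee_pos: [0.593, 0.1012, 0.1098]
orientation: [-0.292, 3.128, 0.0]
ft_force: [-1.6, -0.3, 5.5]
opening: 0.169
grip_force: 30.0
```

Emit:
{"name": "send_rows", "arguments": {
  "rows": [
    {"dx": 0,"dy": 0.8,"dz": 0,"spin": 0,"hand": 0},
    {"dx": 0,"dy": 2,"dz": 0,"spin": 0,"hand": 0},
    {"dx": 0,"dy": 2.2,"dz": 0,"spin": 0,"hand": 0},
    {"dx": 0,"dy": 2.5,"dz": 0,"spin": 0,"hand": 0},
    {"dx": 0,"dy": 2.5,"dz": 0,"spin": 0,"hand": 0},
    {"dx": 0,"dy": 2.5,"dz": 0,"spin": 0,"hand": 0},
    {"dx": 0,"dy": 2.2,"dz": 0,"spin": 0,"hand": 0},
    {"dx": 0,"dy": 1.5,"dz": 0,"spin": 0,"hand": 0},
    {"dx": 0,"dy": 0.8,"dz": 0,"spin": 0,"hand": 0},
    {"dx": 0,"dy": 0.1,"dz": 0,"spin": 0,"hand": 0},
    {"dx": 0,"dy": 0,"dz": 0,"spin": 0,"hand": 0}
  ]
}}

```text
t: 21.0
ee_pos: [0.5626, 0.268, 0.1099]
orientation: [-0.291, 3.126, -0.002]
ft_force: [6.4, -7.9, 3.0]
opening: 0.166
grip_force: 30.0
```

Emit:
{"name": "send_rows", "arguments": {
  "rows": [
    {"dx": 0,"dy": 0,"dz": 0,"spin": 0,"hand": 0.5},
    {"dx": 0,"dy": 0,"dz": 0,"spin": 0,"hand": 0.5},
    {"dx": 0,"dy": 0,"dz": 0,"spin": 0,"hand": 0.5},
    {"dx": 0,"dy": 0,"dz": -2,"spin": 0,"hand": 0.5},
    {"dx": 0,"dy": 0,"dz": -4,"spin": 0,"hand": 0.5},
    {"dx": 0,"dy": 0,"dz": -5,"spin": 0,"hand": 0.5},
    {"dx": 0,"dy": 0,"dz": -5,"spin": 0,"hand": 0.5},
    {"dx": 0,"dy": 0,"dz": -5,"spin": 0,"hand": 0.5},
    {"dx": 0,"dy": 0,"dz": -2,"spin": 0,"hand": 0.5},
    {"dx": 0,"dy": 0,"dz": 0,"spin": 0,"hand": 0.5},
    {"dx": 0,"dy": 0,"dz": 0,"spin": 0,"hand": 0.5}
  ]
}}

```text
t: 22.1
ee_pos: [0.5608, 0.2694, 0.3391]
orientation: [0.293, -3.128, -0.0]
ft_force: [-0.1, -0.1, -0.8]
opening: 0.5
grip_force: 0.0
```

```bash

python3 - <<'E'
from h import *
st(); c=r.read_camera('wrist'); save(c,'w10.png')
for q,z in [('bolt_grip',.142),('lid_grip',.122)]:
    for k in r.spot_point(q,'wrist')[:1]: print(q,k['confidence'],k['xy'],at_z(c,k['xy'],z))
c=r.read_camera('scene')
for k in r.spot_point('stapler','scene')[:1]: print(k['confidence'],k['xy'],at_z(c,k['xy'],.004))
print(cw(-.16,.04,.142),cw(.01,.085,.122))
E
```

```text
t 22.1 tcp [0.5608 0.2694 0.3391] theta 100.71975595599264 open 0.4995972816049 gf 0.0 F [-0.0905 -0.0663 -0.7899]
bolt_grip 0.84 [279.5, 39.0] [0.4095 0.1917 0.142 ]
lid_grip 0.8 [321.0, 185.4] [0.5669 0.2676 0.122 ]
0.6 [268.8, 210.2] [ 0.5705 -0.1743  0.004 ]
[0.4077 0.1945 0.142 ] [0.5664 0.2703 0.122 ]
```

View pics/w10.png

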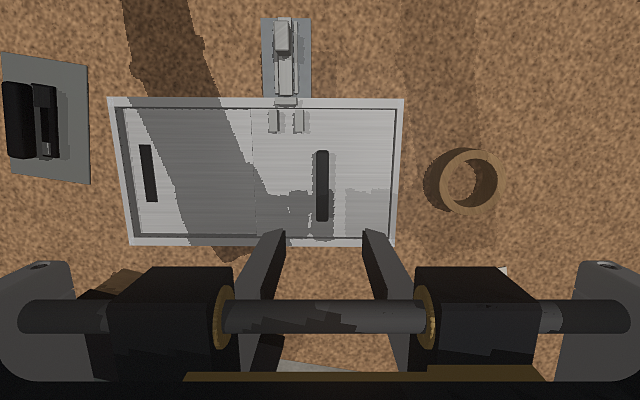

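```bash
python3 -c "
from plant import r
print(r.finish_job())"
```

```text
the job is handed in; nothing more can be done
None
```

The job is handed in at about 22 s of the 69 s allowed. The last pictures show the bolt drawn back, both lids shut, and the stapler standing upright and centred on the mat, lined up with its long side. The carton hadn't visibly moved when last seen, just after the stapler was lifted out. No verdict came back on hand-in.

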